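# Fill the bead tray and slide it home under the display stand

## Robot

A 6-joint arm with a two-finger parallel gripper is mounted at the origin on the work surface. World frame = base frame: x ahead of the robot, y to its left, z up, the work surface at z = 0. Lengths are in mm, angles in rad, forces in N, time in s.
With the tool pointing down it reaches from about 325 to 1000 mm from the base axis. Payload 5.1 kg.
Tool frame: the origin (TCP) lies between the finger pads; the fingertips stand nose_length ahead of it and the grasp point (between the pads) lies 11 mm behind it (nose_length is the distance from the TCP to the fingertips, in mm); z points along the fingers, y is the line along which they close (so a half turn about z gives the same grasp; the last joint's range is limited). The gripper opens to 85 mm and grips with 20 to 120 N. Pads are 22 mm wide; open, the fingers measure 114 mm over their backs; the gripper's body (76 mm by 85 mm) begins 54 mm behind the grasp point. The pads swing forward as they close: fully open they stand 13 mm farther back than shut.
Start: joints at [1.096, 0.124, 1.65, -0, 1.367, -0.083], TCP at [248.224, 600.724, 239.322] pointing down, gripper open.
Joint ranges: [-2.61, 2.61], [-1.02, 2.33], [0.03, 2.71], [-1.35, 4.49], [0.32, 2.68], [-2.91, 2.91]. Speed limits (rad/s): [2.57, 2.57, 3.14, 3.14, 3.14, 3.14].

## Interface

Orientations are given as a rotation vector (axis times angle).
In Python, from workcell import state, get_image, sign_off, cut_out, nose_length gives the robot as it stands. The module is installed in compiled form; this text tells all that it offers.
- The arm moves only by the tool apply_moves, never from a script. Its argument "series" is one flat list of numbers, 4 for each row, row after row: the shift along the tool's x, y, z in mm, then the turn about the tool's z in rad. A call has 1 to 12 rows; each row is the pose to reach, as a shift and turn from the pose commanded when the call began, along the tool's axes at that moment; what a row does not reach only later rows make up. A row lasts 1/12 s, in which the tool goes at most 41.7 mm and 7.16 degrees, less where a joint would pass 70% of its speed; a pose out of reach is approached as far as the arm can. A call with a gripper value outside its range is refused whole. "claw" is the opening, from 0 (shut) to 1 (fully open), set as the call begins (left out, the last holds). The fingers move at their own pace and stop on an object; "newtons" is the grip in N (left out, the last holds). Time passes only in rows, so rows that repeat a pose let the fingers close. It gives the time, the measured TCP pose, the force, the opening and the grip force at its end, in the units of the state.
- state(): the state, without advancing time (a new reading comes with each control period).
- get_image(name): name is "side" or "top"; returns a dict with "color" (420x560x3 uint8, red, green, blue), "z_map" (420x560 float32, mm along the optical axis (not along the pixel's ray), 0 where there is no reading), "fx", "fy", "cx", "cy" (pixels), "rvec" (rotation vector, rad) and "tvec" (3), from world to camera coordinates, as OpenCV has them. Camera axes: x right, y down, z forward; pixel columns grow to the right and rows downward; lengths in mm; the calibration is good to about 2 mm. A picture is of the moment at which its call begins.
- sign_off(): hands the job in; it is judged then, once.
Trained networks look in the newest picture that a camera, given by its name, has taken for a name from the list of things; names that differ only in an ending like _2 or _b are one class to them, and where a whole thing is asked for, a point or a joint stands for the part that bears it (a point fixed in the world has none). Each returns a list of dicts, best first, with "conf" (0 to 1); they miss things now and then, are a little off and sometimes report something else, mostly with a low value. They report only what shows in the picture. A call takes as long as a camera call.
- cut_out(camera, name): "region" (420x560 bool, what is visible of it) and "position" ([column, row] in pixels, amid what is visible of it).
The state is a dict: "time": time; "joint_positions": joint angles; "qvel": joint speeds; "tau": joint torques, N m; "ee_pos": TCP position; "tcp_rot": TCP orientation; "contact_force": force on the tool from outside, world axes, zero at the start; "wrist_torque": the same for the moment, N m; "finger_gap": opening from 0.0 (shut) to 1.0 (fully open); "grip_force": force on a finger pad.
Only numpy, scipy, OpenCV 4.12 (cv2) and the standard library are available. Lean on these libraries where they do the work, as an engineer would, in place of code of your own. Each camera call takes 0.05 s, during which the arm holds its last target. There are 200 camera calls.

## Task

Tip the three beads from the scoop into the open tray and set the scoop back down upright on the counter. Then, without lifting the tray, slide it fully home into the bay under the stand (the guide rail beside it is there to line it up), its wall flush with the mouth, with all three beads still in it. Leave the other things on the counter where they are.

Things in the scene. Friction and masses are not known exactly. Their poses are not given: they have to be found in the camera images.
- stand: Fixed display stand: low wood box, white roof (136 mm wide in x, 160 mm deep in y, top 70 mm high); two clear jars on the roof start 88 mm behind the mouth, 200 mm high. The bay under the roof opens to -y: 116 mm wide (x -58 to +58), 60 mm high, floored by the counter, back wall at y = +150 mm. Origin: on the counter, middle of the bay's mouth; y points into the bay, z up.
- rail_end (a point): Outer end of the stand's guide rail, on its guiding face, half-way up: x = +58, y = -200, z = 22 mm in the stand's frame, same axes. The rail is straight, 10 mm thick, 45 mm high, in line with the bay's +x inner wall. On the other side of the mouth a 45 mm high cheek flares outwards to about x = -80, y = -60 mm in the stand's frame.
- tray: Loose open aluminium tray, 110 mm wide (x), 150 mm long (y), 40 mm high, walls 4 mm, 0.3 to 0.6 kg, on the counter outside the bay, next to the rail, up to 20 degrees askew. Origin: centre of its underside, lip not counted. Its plain +y end goes in first. Home: that end against the bay's back wall, its -y wall flush with the mouth, only the lip outside (origin 75 mm inside the mouth).
- tray_lip (a point): Middle of the outer face of the tray's solid pull lip (80 mm wide, 26 mm high, 22 mm long, at the middle of the tray's -y end): x = 0, y = -97, z = 13 mm in the tray's frame, same axes.
- scoop_grip (a point): Centre of the scoop's handle, 47 mm above the counter as it stands: a wooden bar 82 mm long (x), 12 mm thick (y), 26 mm high (z). x points from handle to nose, z up. The steel bowl is 88 mm wide and 46 mm high, from its back wall 41 mm ahead of this point to its nose 141 mm ahead, and stands flat on the counter. Scoop 0.22 kg, balance point about 75 mm ahead of this point.
- scoop_nose (a point): Lowest edge of the scoop's open nose, in the middle: 141 mm ahead of and 47 mm below the handle's centre, same axes. The bowl's floor rises 10 degrees towards the nose (its top is there about 21 mm above this point), so the beads rest against the back wall and roll out once the scoop is tilted nose-down by clearly more than 10 degrees; 40 degrees empties it.
- bead0_center (a point): Centre of a round white ceramic bead, 26 mm in diameter, 18 g; starts in the scoop (its axes turn as it rolls).
- bead1_center (a point): Centre of a round white ceramic bead, 26 mm in diameter, 18 g; starts in the scoop (its axes turn as it rolls).
- bead2_center (a point): Centre of a round white ceramic bead, 26 mm in diameter, 18 g; starts in the scoop (its axes turn as it rolls).
- mug: Bystander: white mug, 80 mm across, 95 mm high, handle at its +y. Origin: centre of its underside.
- tape: Bystander: roll of paper tape lying flat, 90 mm across, 24 mm high. Origin: centre of its underside.
- jar: Bystander: glass jar with lid, 64 mm across, 75 mm high. Origin: centre of its underside.

How it is judged:
By the outcome, as a careful person would: the job done as asked, in the order asked, and still so for the second after the job is handed in, with the robot touching nothing.
It also fails if it takes over 72 s, if anything falls off the work surface, if the arm or the gripper's body presses on something with over 40 N, if the wrist force passes 120 N, or if a joint passes its speed limit or range.

## Working session

There is one attempt and no reset: what is moved stays moved. The work goes in short steps, Python scripts to look and compute and a tool call to move; the robot and the scene stay as the last step left them, time stands still between calls to the robot, and variables do not carry over. Pictures are saved under pics/ and viewed, at most 10 in all, crops included, and the job is handed in when it is done.

Besides the shell and the picture viewer there is one more tool, called after "Request:" by a JSON object that holds its "api" and its "payload", one argument or row to a line. apply_moves: Moves the arm, as the interface text tells. Its arguments: {"type":"object","properties":{"series":{"type":"array"},"claw":{"type":"number"},"newtons":{"type":"number"}},"required":["series"]}

```bash
mkdir -p pics
cat > h.py <<'E'
import numpy as np, cv2
from scipy.spatial.transform import Rotation as R
from workcell import *
def cloud(im):
    z=im["z_map"]; v,u=np.mgrid[:420,:560]
    p=np.dstack([(u-im["cx"])/im["fx"]*z,(v-im["cy"])/im["fy"]*z,z]).reshape(-1,3)
    M=cv2.Rodrigues(np.array(im["rvec"],float))[0]
    w=(p-np.array(im["tvec"]).ravel())@M
    w[z.ravel()==0]=np.nan
    return w.reshape(420,560,3)
def save(im,n,crop=None):
    c=im["color"][...,::-1]
    cv2.imwrite("pics/"+n,c)
E
python3 - <<'E'
from h import *
print(nose_length, state())
for n in("side","top"):
    im=get_image(n); save(im,n+"0.png"); c=cloud(im)
    np.savez(n+"0.npz",c=c,col=im["color"])
    print(n,im["fx"],np.round((-cv2.Rodrigues(np.array(im["rvec"],float))[0].T@np.array(im["tvec"]).ravel())))
    for t in["stand","tray","tray_lip","scoop_grip","bead0_center","mug","tape","jar"]:
        for d in cut_out(n,t)[:2]:
            r=d["region"]; p=c[r]; p=p[~np.isnan(p[:,0])]
            if len(p): print(t,round(d["conf"],2),np.round(d["position"]),r.sum(),np.round(np.median(p,0)),np.round(np.percentile(p,2,axis=0)),np.round(np.percentile(p,98,axis=0)))
E
```

```text
8.0 {'time': 0.0, 'joint_positions': array([ 1.09640670e+00,  1.24540161e-01,  1.65168303e+00, -6.81343380e-06,
        1.36752113e+00, -8.25963947e-02]), 'qvel': array([0.0001002 , 0.00256844, 0.00030342, 0.00083628, 0.00190244,
       0.00060388]), 'tau': array([ 5.61250927e-04, -4.23625875e+01, -3.65449691e+01,  5.78940740e-05,
        6.94005430e-03,  5.54063845e-06]), 'ee_pos': array([247.94989058, 600.197204  , 238.0249912 ]), 'tcp_rot': array([-0.61138236, -3.08092998,  0.00325188]), 'contact_force': array([-0.46438391, -0.66888023, -0.37675993]), 'wrist_torque': array([-0.00317781,  0.02450847, -0.02033968]), 'grip_force': 0.0, 'finger_gap': 1.002533496943612}
side 424.1882981386759 [ 260. -829.  557.]
stand 0.59 [252. 137.] 4864 [572. 246.  74.] [498. -20.   4.] [668. 300. 201.]
tray 0.7 [279. 199.] 2733 [564.  -0.  21.] [484. -97.   3.] [631.  85.  42.]
tray 0.39 [227. 256.] 1338 [ 386. -213.   53.] [ 360. -224.    8.] [ 415. -172.   78.]
tray_lip 0.89 [277. 198.] 2627 [564.  -1.  21.] [484. -97.   4.] [628.  84.  42.]
scoop_grip 0.72 [323. 304.] 2887 [ 515. -371.   20.] [ 
[... 540 characters left out ...]
1.] [503.   7.   1.] [667. 310. 200.]
tray 0.79 [248. 207.] 3956 [565.  -3.   4.] [493. -85.  -1.] [627.  78.  40.]
tray_lip 0.84 [254. 205.] 4053 [565.  -5.   4.] [493. -88.  -2.] [628.  78.  40.]
scoop_grip 0.83 [406. 231.] 2221 [ 517. -352.   17.] [ 464. -456.   -1.] [ 576. -292.   60.]
bead0_center 0.52 [151. 262.] 783 [417. 208.  22.] [373. 165.  -2.] [459. 250.  26.]
mug 0.97 [406. 155.] 1741 [ 681. -340.   40.] [ 635. -372.    0.] [ 739. -297.   95.]
tape 0.64 [252. 208.] 3956 [565.  -4.   4.] [495. -88.  -1.] [627.  78.  40.]
tape 0.6 [138. 276.] 740 [415. 206.  22.] [373. 164.   2.] [457. 249.  26.]
jar 0.87 [340. 289.] 760 [ 394. -188.   73.] [ 366. -217.   24.] [ 420. -161.   77.]
```

```bash
cd pics; python3 -c "
import cv2
" ; ls
```

```text
side0.png
top0.png
```

View pics/top0.png

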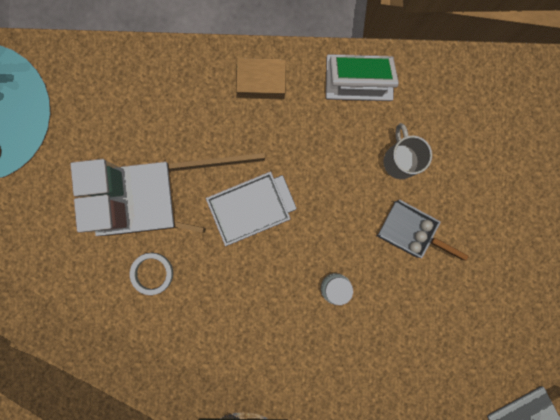

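View pics/side0.png

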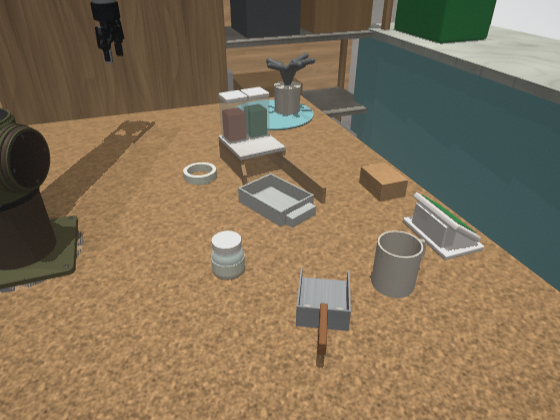

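The top picture shows the stand at (135,197), with its mouth facing right. The rail runs (170,169)–(264,159) and the tray is skewed at (248,208) with its lip at (285,195). The scoop bowl is at (409,229) holding three beads, handle end at (466,257). The side picture agrees with this. Next I fit the poses.

Run:
```python
from h import *
c=np.load("top0.npz")["c"]; col=np.load("top0.npz")["col"]
def sel(u0,u1,v0,v1,z0,z1):
    p=c[v0:v1,u0:u1].reshape(-1,3); return p[(p[:,2]>z0)&(p[:,2]<z1)]
def rect(p,n):
    r=cv2.minAreaRect(p[:,:2].astype(np.float32)); print(n,len(p),np.round(r[0],1),np.round(r[1],1),round(r[2],1)); print(np.round(cv2.boxPoints(r),0).tolist())
rect(sel(85,180,155,240,64,76),"roof")
p=sel(182,275,150,178,25,60); print("rail",len(p)); 
l=cv2.fitLine(p[:,:2].astype(np.float32),cv2.DIST_HUBER,0,.01,.01).ravel(); print(l,np.degrees(np.arctan2(l[1],l[0])),p[:,1].min(),p[:,1].max(), np.median(p[:,2]))
rect(sel(200,300,172,245,32,46),"tray rim")
rect(sel(270,300,172,222,18,30),"lip")
p=sel(374,445,195,262,38,50); rect(p,"bowl rim")
p=sel(432,475,232,264,52,66); rect(p,"handle")
for d in cut_out("top","bead0_center")[:4]: print(d["conf"],d["position"])
p=sel(374,445,195,262,10,36); 
p=sel(182,210,215,240,30,60); print("cheek",np.round(p.min(0)),np.round(p.max(0)))
```

```text
roof 2961 [573.  241.7] [136.5 159.9] 7.7
[[495.0, 312.0], [516.0, 153.0], [651.0, 172.0], [630.0, 330.0]]
rail 550
[ 1.1696121e-01 -9.9313647e-01  6.6017743e+02  5.3563602e+01] -83.28324 -49.255230022185586 144.1682339153167 42.87001368995707
tray rim 501 [555.1  11.2] [110.2 200.3] 23.8
[[464.0, 81.0], [545.0, -103.0], [646.0, -58.0], [565.0, 125.0]]
lip 369 [586.  -78.2] [95.5 27.4] 22.6
[[537.0, -84.0], [547.0, -109.0], [635.0, -72.0], [625.0, -47.0]]
bowl rim 281 [ 515.  -363.1] [137.1  89.2] 63.0
[[444.0, -404.0], [524.0, -444.0], [586.0, -322.0], [506.0, -282.0]]
handle 231 [ 481.9 -427.5] [83.  12.9] 63.3
[[458.0, -462.0], [469.0, -467.0], [506.0, -393.0], [495.0, -388.0]]
0.52 [150.9, 261.6]
cheek [506.  95.  31.] [523. 139.  50.]
```

```bash
cat > go.py <<'E'
import sys; from h import *
# usage: x y z yaw_of_tool_x_deg -> shift in tool axes, turn
def plan(x,y,z,yaw):
    s=state(); M=R.from_rotvec(s["tcp_rot"]).as_matrix(); p=s["ee_pos"]
    d=M.T@(np.array([x,y,z])-p); y0=np.degrees(np.arctan2(M[1,0],M[0,0]))
    t=-(yaw-y0+180)%360-180
    print("t",round(s["time"],2),"pos",p.round(1),"yaw",round(y0,2),"shift",d.round(1),"turn",round(np.radians(t),3),"rows>=",round(max(np.linalg.norm(d)/41.7,abs(t)/7.16),1))
if __name__=="__main__": plan(*map(float,sys.argv[1:5]))
E
python3 go.py 482 -427.5 150 63.3
python3 - <<'E'
from h import *
c=np.load("top0.npz")["c"]
p=c[172:245,200:300].reshape(-1,3); p=p[(p[:,2]>36)&(p[:,2]<43)]
for a in np.arange(19,27,1):
    r=np.radians(a); ex=np.array([np.cos(r),np.sin(r)]); ey=np.array([-ex[1],ex[0]])
    X=p[:,:2]@ex; Y=p[:,:2]@ey
    # sharpness of walls: histogram entropy
    h=np.histogram(X,np.arange(X.min(),X.max(),3))[0]; k=np.histogram(Y,np.arange(Y.min(),Y.max(),3))[0]
    print(a,(h**2).sum()+(k**2).sum(),np.percentile(X,[2,98]).round(),np.percentile(Y,[2,98]).round())
E
```

```text
t 0.95 pos [248.2 600.7 239.3] yaw 157.55 shift [-608.7 -861.1   89.3] turn 1.645 rows>= 25.4
19 15422 [471. 588.] [-257. -103.]
20 17492 [469. 583.] [-266. -113.]
21 20309 [466. 579.] [-275. -123.]
22 23457 [463. 575.] [-283. -133.]
23 28144 [460. 570.] [-292. -142.]
24 25649 [457. 566.] [-301. -151.]
25 27188 [452. 563.] [-310. -160.]
26 22956 [447. 559.] [-319. -168.]
```

Request:
{"api": "apply_moves", "payload": {
  "series": [-12, -17, 0, 0.03, -36, -51, 0, 0.1, -62, -88, 0, 0.17, -88, -125, 0, 0.24, -114, -162, 0, 0.31, -140, -199, 0, 0.38, -166, -236, 0, 0.45, -192, -273, 0, 0.52, -218, -310, 0, 0.59, -244, -347, 0, 0.66, -265, -376, 0, 0.72, -280, -397, 0, 0.76],
  "claw": 1
}}

```text
time: 1.95
ee_pos: [353.8, 131.7, 239.7]
tcp_rot: [1.713, 2.632, 0.002]
contact_force: [1.1, -0.5, -0.1]
finger_gap: 1.004
grip_force: 0.0
```

```bash
python3 go.py 482 -427.5 150 63.3
```

```text
t 1.95 pos [353.8 131.7 239.7] yaw 113.9 shift [-563.1 -109.5   89.8] turn 0.883 rows>= 13.9
```

Request:
{"api": "apply_moves", "payload": {
  "series": [-30, -6, 0, 0.06, -68, -13, 0, 0.13, -106, -21, 0, 0.2, -144, -28, 0, 0.27, -182, -35, 5, 0.34, -220, -43, 10, 0.41, -258, -50, 15, 0.48, -296, -58, 20, 0.55, -334, -65, 25, 0.62, -372, -72, 30, 0.68, -410, -80, 35, 0.74, -440, -86, 40, 0.8]
}}

```text
time: 2.95
ee_pos: [454.4, -306.4, 199.2]
tcp_rot: [2.605, 1.754, -0.0]
contact_force: [0.5, -0.7, -0.3]
finger_gap: 1.0
grip_force: 0.0
```

```bash
python3 go.py 482 -427.5 130 63.3
```

```text
t 2.95 pos [ 454.4 -306.4  199.2] yaw 67.91 shift [-101.8   71.    69.3] turn 0.081 rows>= 3.4
```

Request:
{"api": "apply_moves", "payload": {
  "series": [-20, 14, 8, 0.02, -45, 32, 25, 0.04, -70, 49, 45, 0.06, -90, 63, 60, 0.08, -102, 71, 69, 0.08, -102, 71, 69, 0.08, -102, 71, 69, 0.08]
}}

```text
time: 3.53
ee_pos: [481.9, -424.7, 129.4]
tcp_rot: [-2.669, -1.653, 0.0]
contact_force: [0.2, 1.1, 0.2]
finger_gap: 1.003
grip_force: 0.0
```

Run:
```python
from h import *
from go import plan
im=get_image("top"); save(im,"top1.png"); c=cloud(im)
p=c[225:268,432:478].reshape(-1,3); p=p[(p[:,2]>50)&(p[:,2]<66)]; print(len(p)); 
if len(p)>30: print(cv2.minAreaRect(p[:,:2].astype(np.float32)))
im=get_image("side"); save(im,"side1.png"); c=cloud(im)
for d in cut_out("side","scoop_grip")[:1]:
    q=c[d["region"]]; q=q[(q[:,2]>50)&(q[:,2]<64)]; print(len(q),cv2.minAreaRect(q[:,:2].astype(np.float32)))
cv2.imwrite("pics/crop1.png",cv2.resize(im["color"][230:400,230:430,::-1],None,fx=3,fy=3))
plan(482,-427.5,36,63.3)
```

```text
213
((483.8785095214844, -423.5190124511719), (74.20771026611328, 12.211627960205078), 62.944217681884766)
365 ((480.51885986328125, -428.0553283691406), (80.5244369506836, 12.055614471435547), 63.139076232910156)
t 3.68 pos [ 482.7 -424.1  131.5] yaw 63.63 shift [-3.3  0.8 95.5] turn 0.006 rows>= 2.3
```

View pics/crop1.png

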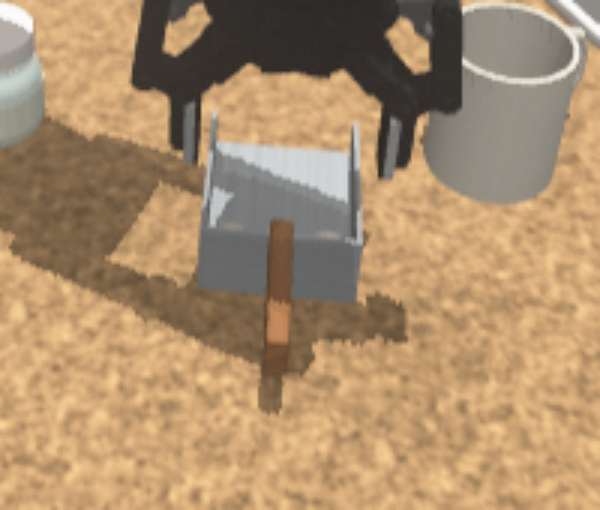

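The crop shows the open fingers at (185,140) and (390,150). The handle at (280,290) lies midway between them and the mug is clear, so I descend.

Request:
{"api": "apply_moves", "payload": {
  "series": [-1, 0, 12, 0, -3, 1, 35, 0.006, -3, 1, 60, 0.006, -3, 1, 80, 0.006, -3, 1, 92, 0.006, -3, 1, 95, 0.006, -3, 1, 95, 0.006]
}}

```text
time: 4.27
ee_pos: [481.5, -426.9, 34.5]
tcp_rot: [-2.673, -1.647, 0.001]
contact_force: [-0.6, -0.1, 0.5]
finger_gap: 1.0
grip_force: 0.0
```

Request:
{"api": "apply_moves", "payload": {
  "series": [0, 0, 0, 0, 0, 0, 0, 0, 0, 0, 0, 0, 0, 0, 0, 0, 0, 0, 0, 0, 0, 0, 0, 0, 0, 0, 0, 0, 0, 0, 0, 0],
  "claw": 0,
  "newtons": 120
}}

```text
time: 4.93
ee_pos: [482.1, -428.0, 36.0]
tcp_rot: [2.675, 1.647, -0.0]
contact_force: [-1.8, -0.1, 4.5]
finger_gap: 0.119
grip_force: 117.0
```

Request:
{"api": "apply_moves", "payload": {
  "series": [0, 0, -1, 0, 0, 0, -3, 0, 0, 0, -6, 0, 0, 0, -10, 0, 0, 0, -14, 0, 0, 0, -15, 0]
}}

```text
time: 5.43
ee_pos: [482.2, -428.0, 51.1]
tcp_rot: [2.674, 1.647, 0.0]
contact_force: [0.2, -0.9, -2.1]
finger_gap: 0.122
grip_force: 116.9
```

Run:
```python
from h import *
from go import plan
im=get_image("side"); save(im,"side2.png"); c=cloud(im)
d=cut_out("side","scoop_grip")[0]; q=c[d["region"]]; q=q[q[:,2]>45]; print(np.round(q.max(0)))
cv2.imwrite("pics/crop2.png",cv2.resize(im["color"][230:400,230:430,::-1],None,fx=3,fy=3))
print(state()["finger_gap"],state()["contact_force"],state()["wrist_torque"])
```

```text
[ 509. -333.   78.]
0.12426416658560162 [-0.41354511 -0.32540044 -2.51270844] [-0.18042825  0.09428004  0.03840726]
```

View pics/crop2.png

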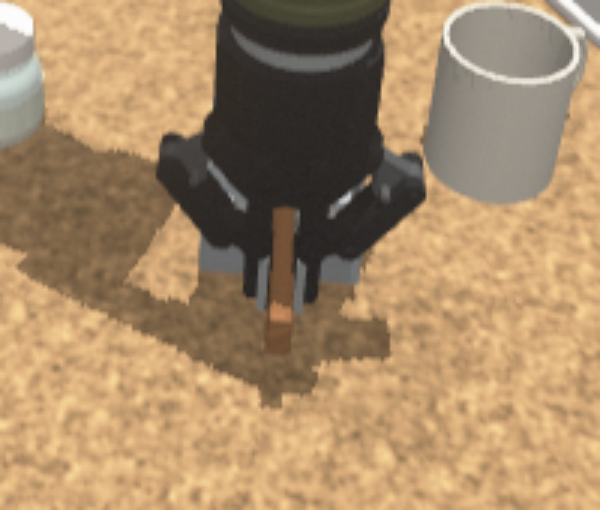

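Request:
{"api": "apply_moves", "payload": {
  "series": [0, 0, -2, 0, 0, 0, -7, 0, 0, 0, -15, 0, 0, 0, -25, 0, 0, 0, -36, 0, 0, 0, -48, 0, 0, 0, -60, 0, 0, 0, -72, 0, 0, 0, -83, 0, 0, 0, -92, 0, 0, 0, -98, 0, 0, 0, -100, 0]
}}

```text
time: 6.53
ee_pos: [482.3, -428.2, 152.1]
tcp_rot: [2.673, 1.646, 0.001]
contact_force: [-0.4, 0.5, -3.1]
finger_gap: 0.118
grip_force: 117.0
```

Run:
```python
from h import *
from go import plan
plan(629.6,-156.4,151,114)
im=get_image("top"); save(im,"top2.png")
for d in cut_out("top","bead0_center")[:4]: print(d["conf"],d["position"])
print(state()["wrist_torque"])
```

```text
t 6.53 pos [ 482.3 -428.2  152.1] yaw 63.24 shift [309.    9.1   0.9] turn -0.886 rows>= 7.4
0.65 [420.5, 227.2]
0.48 [445.0, 224.9]
[-0.20596601  0.12551611  0.06788069]
```

Request:
{"api": "apply_moves", "payload": {
  "series": [2, 0, 0, -0.005, 8, 0, 0, -0.02, 18, 1, 0, -0.05, 31, 1, 0, -0.09, 47, 1, 0, -0.135, 66, 2, 0, -0.19, 87, 2, 0, -0.25, 106, 3, 0, -0.305, 123, 4, 0, -0.355, 138, 4, 0, -0.4, 149, 5, 0, -0.43, 155, 5, 0, -0.445]
}}

```text
time: 7.63
ee_pos: [557.0, -289.6, 150.3]
tcp_rot: [-2.241, -2.201, -0.0]
contact_force: [-0.3, 0.5, -2.5]
finger_gap: 0.12
grip_force: 117.1
```

```bash
python3 go.py 629.6 -156.4 151 114
```

```text
t 7.63 pos [ 557.  -289.6  150.3] yaw 88.98 shift [134.4  70.2  -0.7] turn -0.437 rows>= 3.6
```

Request:
{"api": "apply_moves", "payload": {
  "series": [2, 1, 0, -0.005, 7, 3, 0, -0.02, 16, 8, 0, -0.05, 28, 15, 0, -0.09, 42, 22, 0, -0.135, 58, 30, 0, -0.19, 76, 40, 0, -0.25, 92, 48, 0, -0.305, 107, 56, 0, -0.355, 120, 63, 0, -0.4, 130, 68, 0, -0.43, 134, 70, 0, -0.437]
}}

```text
time: 8.63
ee_pos: [629.9, -157.2, 150.3]
tcp_rot: [-1.711, -2.635, -0.001]
contact_force: [-0.3, -0.3, -3.0]
finger_gap: 0.121
grip_force: 117.2
```

Run:
```python
from h import *
from go import plan
plan(629.6,-156.4,151,114)
im=get_image("top"); save(im,"top3.png"); c=cloud(im)
cv2.imwrite("pics/crop3.png",cv2.resize(im["color"][120:290,170:370,::-1],None,fx=3,fy=3))
for d in cut_out("top","scoop_grip")[:1]: q=c[d["region"]]; print(np.nanpercentile(q,[1,50,99],axis=0).round())
for d in cut_out("top","bead0_center")[:4]: print(d["conf"],d["position"])
```

```text
t 8.63 pos [ 629.9 -157.2  150.3] yaw 113.98 shift [ 0.9  0.1 -0.7] turn -0.0 rows>= 0.0
[[ 539. -134.  118.]
 [ 602.  -59.  130.]
 [ 649.  -16.  175.]]
0.59 [292.1, 170.8]
```

View pics/crop3.png

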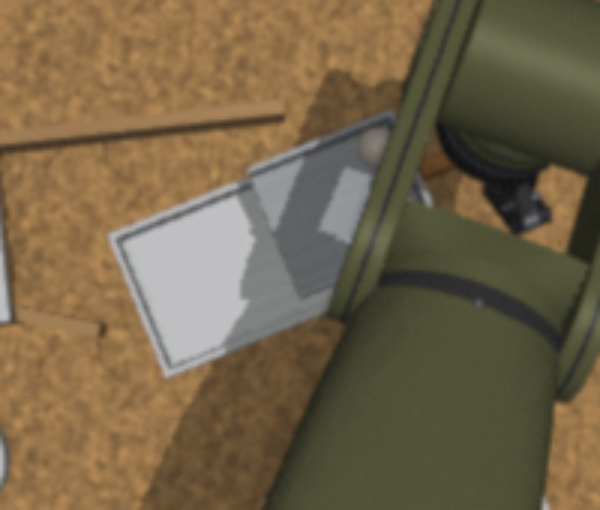

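The scoop is over the lip end of the tray and aligned with its long axis, with a bead still in it at (375,145). I lower it until the bowl's underside is just above the tray wall.

Request:
{"api": "apply_moves", "payload": {
  "series": [0, 0, 2, 0, 0, 0, 7, 0, 0, 0, 15, 0, 0, 0, 24, 0, 0, 0, 34, 0, 0, 0, 44, 0, 0, 0, 54, 0, 0, 0, 62, 0, 0, 0, 67, 0, 0, 0, 69, 0, 0, 0, 70, 0]
}}

```text
time: 9.7
ee_pos: [628.9, -159.1, 79.8]
tcp_rot: [-1.716, -2.631, 0.0]
contact_force: [-1.0, -0.0, -2.6]
finger_gap: 0.118
grip_force: 117.1
```

Request:
{"api": "apply_moves", "payload": {
  "series": [0, 0, 0, 0, 0, 0, 0, 0, 0, 0, 0, 0, 0, 0, 0, 0, 0, 0, 0, 0],
  "newtons": 20
}}

```text
time: 10.12
ee_pos: [629.3, -159.2, 80.8]
tcp_rot: [1.716, 2.631, 0.0]
contact_force: [-0.1, -0.1, -1.4]
finger_gap: 0.12
grip_force: 117.1
```

Run:
```python
from h import *
s=state(); print(s["ee_pos"],s["contact_force"],s["wrist_torque"],s["grip_force"],s["finger_gap"])
im=get_image("side"); save(im,"side3.png")
cv2.imwrite("pics/crop4.png",cv2.resize(im["color"][130:280,220:380,::-1],None,fx=4,fy=4))
```

```text
[ 629.3173227 -159.2190445   80.8314575] [-0.14690087 -0.06831596 -1.35985013] [-0.16551442 -0.10615342 -0.02402887] 117.14197039604187 0.11961723307936421
```

View pics/crop4.png

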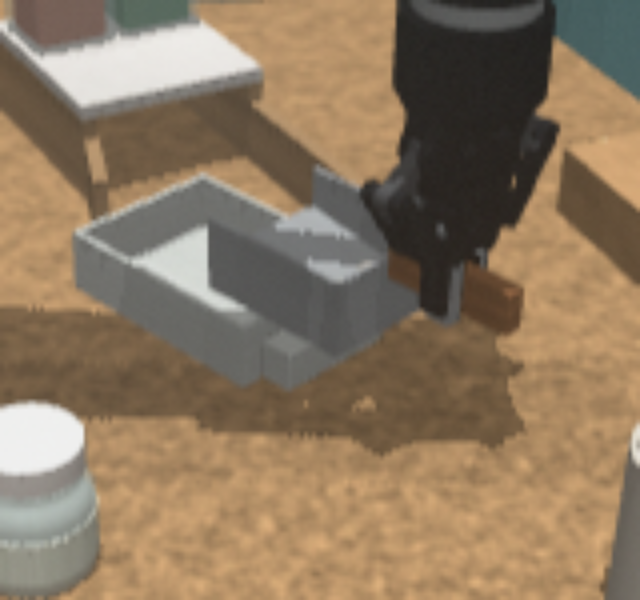

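The scoop is level just above the tray's lip-end wall, with the bowl mouth at (300,240) over the tray. The grip force did not change, so I send the claw value again with 20 N.

Request:
{"api": "apply_moves", "payload": {
  "series": [0, 0, 0, 0, 0, 0, 0, 0, 0, 0, 0, 0, 0, 0, 0, 0, 0, 0, 0, 0],
  "newtons": 20,
  "claw": 0
}}

```text
time: 10.58
ee_pos: [629.0, -159.1, 80.3]
tcp_rot: [-1.716, -2.631, 0.0]
contact_force: [0.2, 0.9, -2.7]
finger_gap: 0.122
grip_force: 117.1
```

Run:
```python
from h import *
s=state(); print(s["ee_pos"],s["contact_force"],s["wrist_torque"],s["grip_force"],s["finger_gap"])
```

```text
[ 629.04641311 -159.1206118    80.2821686 ] [ 0.17351696  0.862485   -2.73747927] [-0.16908129 -0.0439454  -0.06849861] 117.14956641197205 0.12166190549333608
```

Request:
{"api": "apply_moves", "payload": {
  "series": [0, 0, 0, 0, 0, 0, 0, 0, 0, 0, 0, 0],
  "newtons": 20,
  "claw": 0.11
}}

```text
time: 10.83
ee_pos: [629.1, -159.1, 80.3]
tcp_rot: [-1.716, -2.631, 0.0]
contact_force: [-0.1, 0.1, -2.7]
finger_gap: 0.118
grip_force: 117.1
```

Request:
{"api": "apply_moves", "payload": {
  "series": [0, 0, 0, 0, 0, 0, 0, 0, 0, 0, 0, 0],
  "newtons": 20,
  "claw": 0.125
}}

```text
time: 11.08
ee_pos: [629.1, -159.1, 80.3]
tcp_rot: [1.716, 2.631, 0.0]
contact_force: [-0.2, 0.5, -2.3]
finger_gap: 0.13
grip_force: 72.6
```

Request:
{"api": "apply_moves", "payload": {
  "series": [0, 0, 0, 0, 0, 0, 0, 0, 0, 0, 0, 0],
  "claw": 0.133
}}

```text
time: 11.33
ee_pos: [629.0, -159.1, 80.3]
tcp_rot: [-1.716, -2.631, 0.0]
contact_force: [-0.2, 0.1, -2.9]
finger_gap: 0.134
grip_force: 35.2
```

Run:
```python
from h import *
s=state(); print(s["ee_pos"],s["contact_force"],s["wrist_torque"],s["grip_force"],s["finger_gap"])
```

```text
[ 629.03251498 -159.12196963   80.30803871] [-0.22729185  0.1069179  -2.88042865] [-0.19116074 -0.11811512  0.01683548] 35.18852949142456 0.1337655086314441
```

Request:
{"api": "apply_moves", "payload": {
  "series": [0, 0, 0, 0, 0, 0, 0, 0, 0, 0, 0, 0],
  "claw": 0.137
}}

```text
time: 11.58
ee_pos: [629.1, -159.2, 80.3]
tcp_rot: [-1.716, -2.631, 0.0]
contact_force: [0.6, 0.3, -3.1]
finger_gap: 0.136
grip_force: 16.3
```

Run:
```python
from h import *
s=state(); print(s["ee_pos"],s["contact_force"],s["wrist_torque"],s["grip_force"],s["finger_gap"])
```

```text
[ 629.05522425 -159.15378735   80.32276224] [ 0.60355337  0.27286331 -3.09393912] [-0.14568199 -0.06303462 -0.03715165] 16.31221890449524 0.1357769791357392
```

Request:
{"api": "apply_moves", "payload": {
  "series": [0, 0, 0, 0, 0, 0, 0, 0, 0, 0, 0, 0],
  "claw": 0.139
}}

```text
time: 11.83
ee_pos: [629.1, -159.1, 80.5]
tcp_rot: [-1.716, -2.631, -0.0]
contact_force: [0.1, -0.8, -1.2]
finger_gap: 0.143
grip_force: 6.9
```

```bash
cat >> h.py <<'E'
def tilt():
    # handle top pitch from side camera; scoop region points along scoop axis
    im=get_image("side"); c=cloud(im); s=state(); yaw=R.from_rotvec(s["tcp_rot"]).as_matrix()[:2,0]
    D=cut_out("side","scoop_grip")
    print("F",s["contact_force"].round(1),"T",s["wrist_torque"].round(2),"grip",round(s["grip_force"],1),"gap",round(s["finger_gap"],3))
    # brown handle pixels behind the pads
    col=im["color"].astype(int); q=c-s["ee_pos"]; a=q[...,:2]@yaw; b=q[...,:2]@np.array([-yaw[1],yaw[0]])
    m=(a<-12)&(a>-45)&(abs(b)<9)&(c[...,2]>15)&(q[...,2]<70)&(col[...,0]-col[...,2]>15)
    for lo in(-42,-34,-26,-18):
        k=m&(a>lo)&(a<lo+8); z=c[...,2][k]
        if len(z)>3: print(lo+4,len(z),"top z-grip",round(np.percentile(z,92)-s["ee_pos"][2]-11,1))
    return im
E
python3 -c "
from h import *
tilt()"
```

```text
F [-0.7  0.4 -2. ] T [-0.02  0.04 -0.  ] grip 6.9 gap 0.136
-38 65 top z-grip 14.9
-30 42 top z-grip 15.4
-22 44 top z-grip 15.5
-14 34 top z-grip 15.0
```

The torque has dropped to about zero, so the bowl now rests on the tray wall. I raise the handle along an arc.

Request:
{"api": "apply_moves", "payload": {
  "series": [0, 0, -2, 0, 1, 0, -4, 0, 3, 0, -7, 0, 5, 0, -10, 0, 7, 0, -13, 0, 9, 0, -16, 0, 11, 0, -19, 0, 14, 0, -23, 0, 17, 0, -26, 0, 19, 0, -29, 0, 21, 0, -31, 0, 21, 0, -31, 0]
}}

```text
time: 12.93
ee_pos: [620.6, -139.5, 111.9]
tcp_rot: [1.716, 2.631, 0.001]
contact_force: [-0.3, 1.4, -1.4]
finger_gap: 0.141
grip_force: 7.0
```

```bash
python3 -c "
from h import *
im=tilt()
cv2.imwrite('pics/crop5.png',cv2.resize(im['color'][130:280,220:380,::-1],None,fx=4,fy=4))"
```

```text
F [-0.6  0.6 -0.2] T [ 0.19  0.13 -0.01] grip 7.1 gap 0.138
-38 54 top z-grip 22.0
-30 51 top z-grip 25.3
-22 39 top z-grip 23.3
-14 29 top z-grip 19.8
```

View pics/crop5.png

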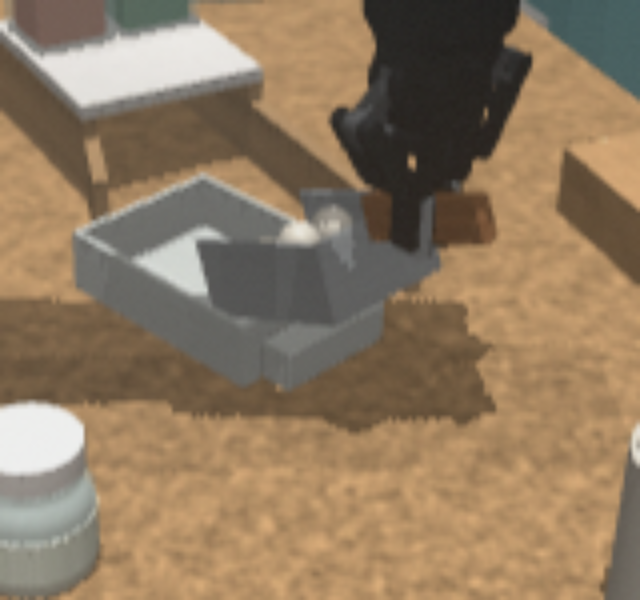

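The scoop is tilted about 18° on the wall with the beads still at the back wall, at (300,235) and (330,220). I continue.

Request:
{"api": "apply_moves", "payload": {
  "series": [2, 0, -2, 0, 4, 0, -4, 0, 7, 0, -7, 0, 11, 0, -10, 0, 15, 0, -13, 0, 19, 0, -16, 0, 23, 0, -18, 0, 27, 0, -21, 0, 31, 0, -23, 0, 35, 0, -25, 0, 38, 0, -26, 0, 38, 0, -26, 0]
}}

```text
time: 14.03
ee_pos: [605.2, -104.6, 137.6]
tcp_rot: [1.715, 2.632, 0.0]
contact_force: [0.8, 0.3, -2.0]
finger_gap: 0.137
grip_force: 7.1
```

```bash
python3 -c "
from h import *
im=tilt()
for n in('side','top'):
  im=get_image(n)
  for t in('bead0_center','bead1_center'):
    for d in cut_out(n,t)[:4]: print(n,round(d['conf'],2),d['position'],np.nanmedian(cloud(im)[d['region']],axis=0).round())
im=get_image('side')
cv2.imwrite('pics/crop6.png',cv2.resize(im['color'][130:280,220:380,::-1],None,fx=4,fy=4))"
```

```text
F [-0.5 -0.7 -1.8] T [-0.04 -0.03 -0.01] grip 7.1 gap 0.141
-38 20 top z-grip 22.8
-30 48 top z-grip 30.3
-22 60 top z-grip 34.1
-14 32 top z-grip 26.8
top 0.71 [127.5, 193.9] [576. 244.  72.]
top 0.48 [407.3, 156.5] [ 681. -339.   38.]
top 0.46 [219.1, 208.4] [561.  64.  27.]
top 0.49 [225.2, 218.7] [538.  54.  25.]
top 0.18 [280.8, 198.3] [579. -74.  62.]
```

View pics/crop6.png

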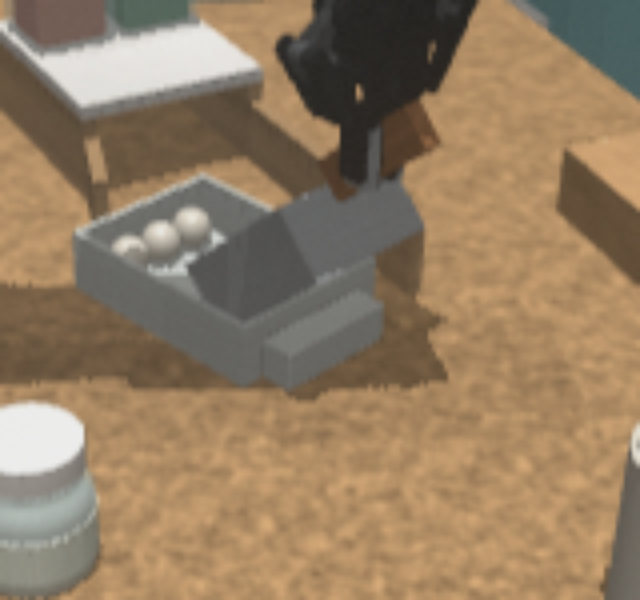

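All three beads are in the tray at (127,250), (160,238) and (192,222). I grip firmly and lift clear.

Request:
{"api": "apply_moves", "payload": {
  "series": [0, 0, 0, 0, 0, 0, 0, 0, 0, 0, 0, 0, 0, 0, -3, 0, 0, 0, -12, 0, 0, 0, -28, 0, 0, 0, -48, 0, 0, 0, -68, 0, 0, 0, -85, 0, 0, 0, -97, 0, 0, 0, -100, 0],
  "claw": 0,
  "newtons": 120
}}

```text
time: 15.4
ee_pos: [606.7, -105.6, 241.3]
tcp_rot: [1.713, 2.627, 0.003]
contact_force: [0.5, 0.1, -2.2]
finger_gap: 0.125
grip_force: 117.3
```

```bash
python3 go.py 482 -427.5 238 63.3
```

```text
t 15.4 pos [ 606.7 -105.6  241.3] yaw 113.78 shift [-244.3 -243.9    3.1] turn 0.881 rows>= 8.3
```

Request:
{"api": "apply_moves", "payload": {
  "series": [-6, -6, 0, 0.02, -20, -20, 0, 0.07, -42, -42, 0, 0.15, -68, -68, 0, 0.25, -95, -95, 0, 0.35, -122, -122, 0, 0.45, -149, -149, 0, 0.55, -176, -176, 0, 0.65, -202, -202, 0, 0.74, -224, -224, 0, 0.82, -239, -239, 0, 0.87, -244, -244, 0, 0.881]
}}

```text
time: 16.4
ee_pos: [477.6, -429.7, 235.1]
tcp_rot: [-2.677, -1.639, 0.003]
contact_force: [-0.1, -0.4, -3.0]
finger_gap: 0.122
grip_force: 117.3
```

```bash
python3 go.py 482 -427.5 140 63.3;python3 -c "
from h import *
im=tilt()"
```

```text
t 16.4 pos [ 477.6 -429.7  235.1] yaw 62.95 shift [ 4.   3.2 95.1] turn -0.006 rows>= 2.3
F [-0.2 -0.3 -2.2] T [-0.11  0.12  0.02] grip 117.3 gap 0.121
-38 87 top z-grip 23.7
-30 110 top z-grip 32.0
-22 47 top z-grip 35.3
-14 15 top z-grip 57.2
```

Request:
{"api": "apply_moves", "payload": {
  "series": [5, 0, 4, 0, 15, 1, 15, 0, 28, 2, 32, -0.006, 42, 3, 52, -0.006, 54, 3, 72, -0.006, 62, 3, 90, -0.006, 66, 3, 104, -0.006, 67, 3, 110, -0.006, 67, 3, 110, -0.006]
}}

```text
time: 17.25
ee_pos: [512.6, -366.1, 124.7]
tcp_rot: [-2.664, -1.657, 0.002]
contact_force: [-0.2, -0.2, -2.4]
finger_gap: 0.12
grip_force: 117.1
```

Request:
{"api": "apply_moves", "payload": {
  "series": [0, 0, 0, 0, 0, 0, 0, 0, 0, 0, 0, 0],
  "claw": 0.134
}}

```text
time: 17.5
ee_pos: [513.8, -369.3, 129.1]
tcp_rot: [2.667, 1.654, 0.001]
contact_force: [-0.4, 0.7, -1.7]
finger_gap: 0.134
grip_force: 31.2
```

Request:
{"api": "apply_moves", "payload": {
  "series": [0, 0, 2, 0, 0, 0, 5, 0, 0, 0, 8, 0, 0, 0, 10, 0, 0, 0, 10, 0]
}}

```text
time: 17.92
ee_pos: [513.5, -369.4, 119.3]
tcp_rot: [2.668, 1.655, 0.0]
contact_force: [-1.5, -0.4, 5.3]
finger_gap: 0.135
grip_force: 32.1
```

```bash
python3 -c "
from h import *
im=tilt()"
```

```text
F [-1.7 -1.4  4.8] T [0.15 0.45 0.16] grip 32.1 gap 0.137
-38 51 top z-grip 23.6
-30 69 top z-grip 32.4
-22 31 top z-grip 35.5
-14 5 top z-grip 57.9
```

Request:
{"api": "apply_moves", "payload": {
  "series": [0, 0, 0, 0, 0, 0, 0, 0, -3, 0, 2, 0, -6, 0, 4, 0, -11, 0, 7, 0, -16, 0, 11, 0, -21, 0, 15, 0, -26, 0, 19, 0, -31, 0, 24, 0, -36, 0, 29, 0, -40, 0, 34, 0, -44, 0, 38, 0],
  "claw": 0.138
}}

```text
time: 19.02
ee_pos: [493.6, -408.4, 78.7]
tcp_rot: [2.669, 1.655, 0.001]
contact_force: [-0.4, -3.0, 1.7]
finger_gap: 0.14
grip_force: 11.8
```

```bash
python3 -c "
from h import *
im=tilt()"
```

```text
F [-0.5 -4.2  1.8] T [-0.39 -0.12 -0.15] grip 12.0 gap 0.137
-38 101 top z-grip 26.3
-30 24 top z-grip 26.0
-22 23 top z-grip 23.4
-14 18 top z-grip 20.5
```

Request:
{"api": "apply_moves", "payload": {
  "series": [-4, 0, 4, 0, -8, 0, 9, 0, -11, 0, 15, 0, -14, 0, 20, 0, -17, 0, 25, 0, -20, 0, 30, 0, -22, 0, 35, 0, -24, 0, 39, 0, -25, 0, 42, 0, -25, 0, 43, 0, -25, 0, 43, 0]
}}

```text
time: 20.03
ee_pos: [482.1, -430.5, 36.6]
tcp_rot: [-2.669, -1.657, 0.002]
contact_force: [-1.8, 0.7, 1.4]
finger_gap: 0.137
grip_force: 11.4
```

```bash
python3 -c "
from h import *
im=tilt()
cv2.imwrite('pics/crop7.png',cv2.resize(im['color'][230:400,230:430,::-1],None,fx=3,fy=3))"
```

```text
F [-2.9 -0.1  2.7] T [0.05 0.43 0.1 ] grip 11.5 gap 0.14
-38 101 top z-grip 13.0
-30 37 top z-grip 12.8
-22 39 top z-grip 13.7
-14 28 top z-grip 13.7
```

View pics/crop7.png

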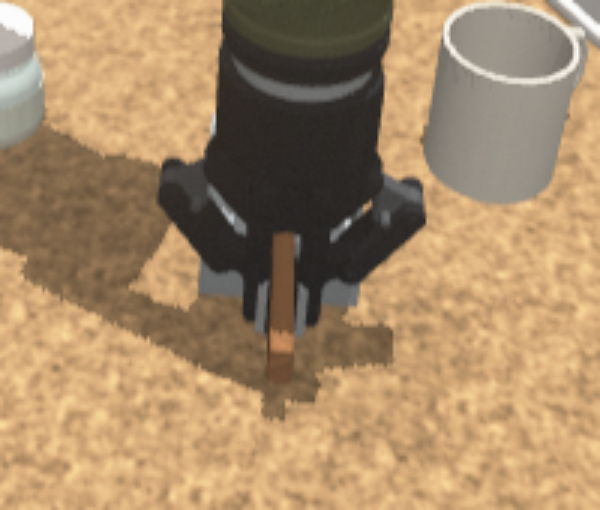

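The scoop is level on the counter where it was before, with the handle at (283,305). I release and rise.

Request:
{"api": "apply_moves", "payload": {
  "series": [0, 0, 0, 0, 0, 0, 0, 0, 0, 0, 0, 0, 0, 0, 0, 0, 0, 0, 0, 0, 0, 0, 0, 0, 0, 0, -8, 0, 0, 0, -28, 0, 0, 0, -60, 0, 0, 0, -95, 0, 0, 0, -125, 0, 0, 0, -140, 0],
  "claw": 1
}}

```text
time: 21.13
ee_pos: [484.1, -431.7, 182.4]
tcp_rot: [2.663, 1.652, 0.003]
contact_force: [1.0, -0.6, 0.4]
finger_gap: 1.0
grip_force: 0.0
```

Run:
```python
from h import *
from go import plan
im=get_image("top"); c=cloud(im); save(im,"top4.png")
def sel(u0,u1,v0,v1,z0,z1):
    p=c[v0:v1,u0:u1].reshape(-1,3); return p[(p[:,2]>z0)&(p[:,2]<z1)]
p=sel(200,272,172,245,36,43)
from scipy.optimize import least_squares
def fit(p,a0):
    best=None
    for a in np.arange(a0-6,a0+6,.25):
        r=np.radians(a); ex=np.array([np.cos(r),np.sin(r)]); ey=np.array([-ex[1],ex[0]])
        X=p[:,:2]@ex; Y=p[:,:2]@ey
        cx=np.mean(np.percentile(X,[1.5,98.5])); cy=np.mean(np.percentile(Y,[1.5,98.5]))
        for dx in np.arange(-4,4.1,1):
            for dy in np.arange(-4,4.1,1):
                d=np.minimum(abs(abs(X-cx-dx)-53),abs(abs(Y-cy-dy)-73)); m=np.minimum(d,6).mean()
                if best is None or m<best[0]: best=(m,a,((cx+dx)*ex+(cy+dy)*ey).round(1))
    return best
p=sel(200,300,165,245,34,44); print("tray",fit(p,23))
# rail top inner edge & roof front edge
q=sel(180,268,150,180,38,48); print("rail",len(q),[ (y,np.percentile(q[abs(q[:,1]-y)<12][:,0],[5,50,95]).round()) for y in(130,90,50,10,-25)])
r=sel(85,182,155,240,66,74)
for x in(530,560,590,620,640): print(x,np.percentile(r[abs(r[:,0]-x)<6][:,1],1).round(1))
h=sel(360,480,190,270,50,64); print("scoop",cv2.minAreaRect(h[:,:2].astype(np.float32)))
for k in("side","top"):
    for d in cut_out(k,"bead0_center")[:5]: print(k,d["conf"],d["position"])
for y in(0,1): pass
plan(620,-170,150,8)
plan(620,-170,150,-172)
print(state()["joint_positions"])
cv2.imwrite('pics/crop8.png',cv2.resize(im['color'][130:260,120:320,::-1],None,fx=4,fy=4))
```

```text
tray (np.float64(3.0760751070630197), np.float64(23.75), array([554.2,  13. ]))
rail 446 [(130, array([646., 651., 657.])), (90, array([652., 656., 662.])), (50, array([657., 662., 668.])), (10, array([663., 668., 673.])), (-25, array([627., 670., 676.]))]
530 156.0
560 160.9
590 164.2
620 168.9
640 171.6
scoop ((513.4202880859375, -389.6859436035156), (182.89566040039062, 25.82437515258789), 52.74388885498047)
top 0.58 [217.5, 210.1]
top 0.21 [138.2, 269.4]
t 21.28 pos [ 483.1 -430.7  178.1] yaw 63.64 shift [294.4   6.9  27.8] turn 0.971 rows>= 7.8
t 21.28 pos [ 483.1 -430.7  178.1] yaw 63.64 shift [294.4   6.9  27.8] turn -2.17 rows>= 17.4
[-8.11040231e-01  1.59645756e-01  1.71567476e+00  3.54700969e-06
  1.26295269e+00 -3.51046692e-01]
```

View pics/crop8.png

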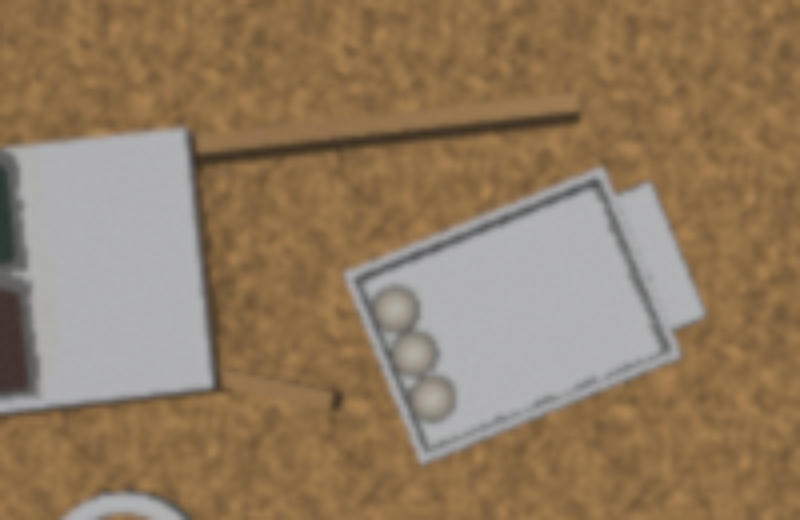

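```bash
cat >> h.py <<'E'
def unproj(im,uv,z):
    K=np.array([[im["fx"],0,im["cx"]],[0,im["fy"],im["cy"]],[0,0,1.]]); M=cv2.Rodrigues(np.array(im["rvec"],float))[0]; C=-M.T@np.array(im["tvec"]).ravel()
    r=(np.linalg.inv(K)@np.c_[uv,np.ones(len(uv))].T).T@M
    return C+r*((z-C[2])/r[:,2])[:,None]
E
python3 - <<'E'
from h import *
from go import plan
im=get_image("top")
def u(l,z): return unproj(im,np.array(l,float)/4+[120,130],z)[:,:2]
t=u([(345,270),(603,168),(680,357),(422,462)],40); print("tray",t.round(1),t.mean(0).round(1)) 
e=t[1]-t[0]; f=t[2]-t[1]; print(np.linalg.norm(e),np.linalg.norm(f),np.degrees(np.arctan2(e[1],e[0]))+90,np.degrees(np.arctan2(-f[1],-f[0])))
print("roof",u([(188,128),(216,388)],70).round(1),"rail",u([(203,157),(578,117)],45).round(1),"lip",u([(652,183),(704,316)],26).round(1))
E
```

```text
tray [[580.3  90.1]
 [638.2 -46.3]
 [537.7 -89.7]
 [478.9  46.4]] [5.588e+02 1.000e-01]
148.23964510756963 109.4625172993691 23.002244252830835 23.31400618512072
roof [[650.  169.7]
 [515.3 151. ]] rail [[638.5 166.5]
 [664.6 -32.4]] lip [[ 632.5  -73.1]
 [ 560.8 -102.8]]
```

```bash
python3 go.py 588 -66.5 100 23.4
```

```text
t 21.33 pos [ 482.2 -429.8  175.6] yaw 63.64 shift [372.5 -66.4  75.7] turn 0.702 rows>= 9.3
```

Request:
{"api": "apply_moves", "payload": {
  "series": [8, -1, 0, 0.02, 28, -5, 0, 0.06, 60, -10, 0, 0.12, 98, -17, 0, 0.19, 136, -24, 0, 0.26, 174, -31, 0, 0.33, 212, -38, 0, 0.4, 250, -45, 10, 0.48, 288, -51, 30, 0.55, 325, -58, 50, 0.62, 355, -63, 66, 0.68, 372, -66, 76, 0.702],
  "claw": 0.45
}}

```text
time: 22.33
ee_pos: [585.7, -63.5, 94.6]
tcp_rot: [-3.072, -0.637, 0.012]
contact_force: [-0.9, -0.6, 0.7]
finger_gap: 0.455
grip_force: 0.0
```

Request:
{"api": "apply_moves", "payload": {
  "series": [0, 0, 0, 0, 0, 0, 0, 0, 0, 0, 0, 0]
}}

```text
time: 22.58
ee_pos: [587.7, -67.9, 99.0]
tcp_rot: [-3.076, -0.638, 0.004]
contact_force: [0.2, 1.0, -0.2]
finger_gap: 0.447
grip_force: 0.0
```

```bash
python3 go.py 588 -66.5 37 23.4
```

```text
t 22.58 pos [587.7 -67.9  99. ] yaw 23.44 shift [ 1.  -1.1 62. ] turn 0.001 rows>= 1.5
```

Request:
{"api": "apply_moves", "payload": {
  "series": [0, 0, 6, 0, 1, -1, 18, 0, 1, -1, 32, 0, 1, -1, 46, 0, 1, -1, 56, 0, 1, -1, 60, 0, 1, -1, 61, 0, 1, -1, 61, 0]
}}

```text
time: 23.25
ee_pos: [588.8, -66.2, 38.7]
tcp_rot: [-3.076, -0.638, 0.001]
contact_force: [-0.4, -0.3, 0.7]
finger_gap: 0.45
grip_force: 0.0
```

Request:
{"api": "apply_moves", "payload": {
  "series": [0, 0, 0, 0, 0, 0, 0, 0, 0, 0, 0, 0, 0, 0, 0, 0, 0, 0, 0, 0, 0, 0, 0, 0],
  "claw": 0,
  "newtons": 60
}}

```text
time: 23.75
ee_pos: [589.7, -66.2, 40.3]
tcp_rot: [3.076, 0.638, 0.002]
contact_force: [-1.1, -0.1, 4.7]
finger_gap: 0.021
grip_force: 59.4
```

```bash
cat > tr.py <<'E'
from h import *
s=state(); print(s["time"],s["ee_pos"].round(1),s["contact_force"].round(1),"gap",round(s["finger_gap"],3),"grip",round(s["grip_force"],1))
yaw=np.degrees(np.arctan2(*R.from_rotvec(s["tcp_rot"]).as_matrix()[1::-1,0])); r=np.radians(yaw)
c=s["ee_pos"][:2]+73*np.array([-np.sin(r),np.cos(r)])
a=np.radians(7.9); d=c-[583,162]; print("if pinched: yaw",yaw.round(2),"tray centre",c.round(1),"stand frame",np.round([d@[np.cos(a),np.sin(a)],d@[-np.sin(a),np.cos(a)]],1))
E
python3 tr.py
```

```text
23.75 [589.7 -66.2  40.3] [-1.1 -0.1  4.7] gap 0.021 grip 59.4
if pinched: yaw 23.43 tray centre [560.6   0.8] stand frame [ -44.3 -156.6]
```

```bash
python3 go.py 612 -54 40.3 7.9
```

```text
t 23.75 pos [589.7 -66.2  40.3] yaw 23.43 shift [25.3 -2.3  0.1] turn 0.271 rows>= 2.2
```

Request:
{"api": "apply_moves", "payload": {
  "series": [1, 0, -1, 0.01, 2, 0, -1, 0.03, 5, 0, -1, 0.055, 8, -1, -1, 0.085, 11, -1, -1, 0.115, 14, -1, -1, 0.145, 17, -1, -1, 0.175, 20, -2, -1, 0.205, 22, -2, -1, 0.235, 24, -2, -1, 0.255, 25, -2, -1, 0.268, 25, -2, -1, 0.271]
}}

```text
time: 24.75
ee_pos: [611.2, -54.4, 40.4]
tcp_rot: [3.134, 0.216, -0.0]
contact_force: [-3.0, -0.1, 4.3]
finger_gap: 0.019
grip_force: 59.5
```

```bash
python3 tr.py
python3 - <<'E'
from h import *
im=get_image("top"); save(im,"top5.png")
cv2.imwrite('pics/crop9.png',cv2.resize(im['color'][130:260,120:320,::-1],None,fx=4,fy=4))
E
```

```text
24.75 [611.2 -54.4  40.4] [-3.  -0.1  4.3] gap 0.019 grip 59.5
if pinched: yaw 7.87 tray centre [601.2  17.9] stand frame [  -1.8 -145.2]
```

View pics/crop9.png

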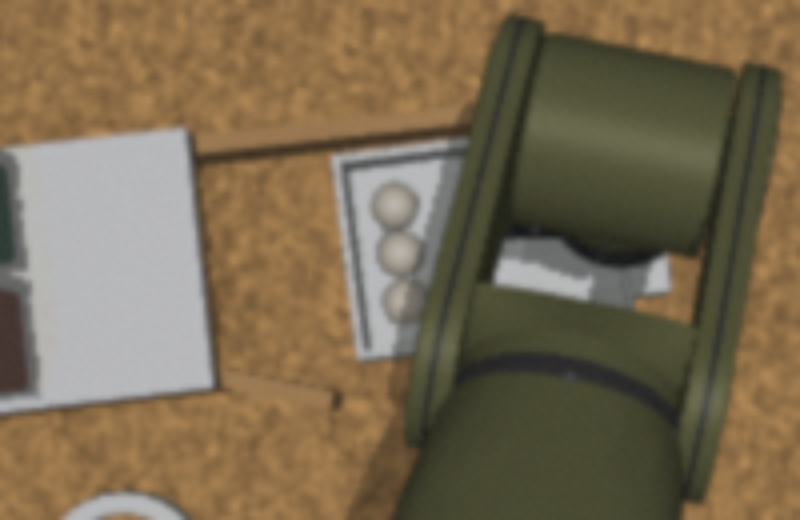

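The tray is aligned with the rail: its front edge runs (332,157)–(358,358), the rail face is at (340,142), and the beads sit at (395,205)–(403,300). I've now viewed 11 pictures, one over the limit of 10, so from here I check by numbers only.

Run:
```python
from h import *
im=get_image("top"); a=np.radians(7.9); o=np.array([583,162])
S=lambda p:np.c_[(p-o)@[np.cos(a),np.sin(a)],(p-o)@[-np.sin(a),np.cos(a)]].round(1)
u=lambda l,z: unproj(im,np.array(l,float)/4+[120,130],z)[:,:2]
print("tray front",S(u([(332,157),(358,359)],40)),"\nrail",S(u([(210,156),(450,130)],45)),"\nroof",S(u([(188,128),(216,388)],70)))
from go import plan
for y in(-80,-10,45):
    p=o+(-0.5)*np.array([np.cos(a),np.sin(a)])+(y-73)*np.array([-np.sin(a),np.cos(a)]); plan(p[0],p[1],40.4,7.9)
```

```text
tray front [[ 48.5 -70.6]
 [-60.6 -72.5]] 
rail [[  55.7   -6.9]
 [  55.  -135.1]] 
roof [[ 67.5  -1.6]
 [-68.6  -1.6]]
t 24.85 pos [611.2 -54.4  40.4] yaw 7.9 shift [  1.3 -65.2  -0. ] turn -0.0 rows>= 1.6
t 24.85 pos [611.2 -54.4  40.4] yaw 7.9 shift [   1.3 -135.2   -0. ] turn -0.0 rows>= 3.2
t 24.85 pos [611.2 -54.4  40.4] yaw 7.9 shift [   1.3 -190.2   -0. ] turn -0.0 rows>= 4.6
```

Request:
{"api": "apply_moves", "payload": {
  "series": [1, -1, 0, 0.004, 2, -4, 0, 0.008, 3, -8, 0, 0.015, 3, -14, 0, 0.015, 3, -21, 0, 0.015, 3, -28, 0, 0.015, 3, -36, 0, 0.015, 3, -44, 0, 0.015, 3, -51, 0, 0.015, 3, -57, 0, 0.015, 3, -62, 0, 0.015, 3, -64, 0, 0.015]
}}

```text
time: 25.85
ee_pos: [605.3, 10.3, 40.4]
tcp_rot: [-3.136, -0.194, -0.0]
contact_force: [0.1, -3.6, 1.9]
finger_gap: 0.016
grip_force: 59.2
```

```bash
python3 tr.py
cat > edge.py <<'E'
from h import *
# tray front part in stand frame from depth (rim z 36-43), ahead of the robot's cover
im=get_image("top"); c=cloud(im); a=np.radians(7.9); o=np.array([583,162]); d=c[...,:2]-o
X=d@[np.cos(a),np.sin(a)]; Y=d@[-np.sin(a),np.cos(a)]; Z=c[...,2]
for lo in range(-170,-2,14):
    m=(Y>lo)&(Y<lo+14)&(Z>33)&(Z<52)&(abs(X)<75); x=np.sort(X[m])
    if len(x)>2:
        h,e=np.histogram(x,np.arange(-76,77,4)); print(lo+7," ".join(f"{int(b)}:{n}" for b,n in zip(e,h) if n>1))
m=(Z>33)&(Z<44)&(Y<-3)
for x in(-40,-20,0,20,40):
    k=m&(abs(X-x)<8); print("front at x",x,np.percentile(Y[k],97).round(1) if k.any() else None)
E
python3 edge.py
```

```text
25.85 [605.3  10.3  40.4] [ 0.1 -3.6  1.9] gap 0.016 grip 59.2
if pinched: yaw 7.08 tray centre [596.3  82.7] stand frame [  2.2 -80.4]
-149 -52:2 -48:4 -44:4 -40:3 -36:3 -32:4 -28:4
-51 52:5 56:11 60:9 64:13 68:3
-37 52:10 56:15 60:12 64:12
-23 -52:4 52:8 56:15 60:13 64:12 68:3
-9 -72:7 -68:13 -64:9 -60:2 -56:2 -52:8 -48:5 -44:6 -40:4 -36:3 -32:4 -28:4 -24:5 -20:6 -16:6 -12:3 -8:4 -4:2 0:5 4:5 8:5 12:4 16:3 20:5 24:3 28:6 32:6 36:5 40:4 44:4 48:3 52:10 56:13 60:10 64:13 68:4
front at x -40 -4.9
front at x -20 -5.2
front at x 0 -5.9
front at x 20 -6.1
front at x 40 -7.0
```

Request:
{"api": "apply_moves", "payload": {
  "series": [0, -2, 0, -0.005, 0, -6, 0, -0.012, 0, -11, 0, -0.012, 0, -17, 0, -0.012, 0, -23, 0, -0.012, 0, -29, 0, -0.012, 0, -35, 0, -0.012, 0, -39, 0, -0.012, 0, -40, 0, -0.012]
}}

```text
time: 26.65
ee_pos: [600.3, 49.9, 40.4]
tcp_rot: [-3.134, -0.213, 0.0]
contact_force: [-0.3, -4.1, 2.6]
finger_gap: 0.02
grip_force: 59.3
```

```bash
python3 tr.py; python3 edge.py | head -12; python3 -c "
from h import *
print(state()['wrist_torque'])"
```

```text
26.65 [600.3  49.9  40.4] [-0.3 -4.1  2.6] gap 0.02 grip 59.3
if pinched: yaw 7.78 tray centre [590.5 122.3] stand frame [  1.9 -40.4]
-163 56:2 60:2 64:2
-121 -52:2 -44:2 -36:2 -32:2
-107 -52:3 -48:4 -40:2 -36:2 -32:2 -28:4
front at x -40 -111.5
front at x -20 -111.5
front at x 0 -469.0
front at x 20 -465.8
front at x 40 -468.5
[-0.26079056  0.00167457  0.04662459]
```

Request:
{"api": "apply_moves", "payload": {
  "series": [0, -2, 0, 0, 0, -6, 0, 0, 0, -12, 0, 0, 0, -19, 0, 0, 0, -27, 0, 0, 0, -35, 0, 0, 0, -43, 0, 0, 0, -51, 0, 0, 0, -59, 0, 0, 0, -66, 0, 0, 0, -71, 0, 0, 0, -74, 0, 0]
}}

```text
time: 27.7
ee_pos: [590.4, 123.2, 40.4]
tcp_rot: [3.134, 0.213, -0.0]
contact_force: [0.6, -5.0, 2.8]
finger_gap: 0.02
grip_force: 59.4
```

```bash
python3 tr.py
```

```text
27.7 [590.4 123.2  40.4] [ 0.6 -5.   2.8] gap 0.02 grip 59.4
if pinched: yaw 7.77 tray centre [580.5 195.6] stand frame [ 2.2 33.6]
```

Request:
{"api": "apply_moves", "payload": {
  "series": [0, 0, 0, 0, 0, 0, 0, 0, 0, 0, 0, 0, 0, 0, 0, 0, 0, 0, -3, 0, 0, 0, -12, 0, 0, 0, -28, 0, 0, 10, -46, 0, 0, 35, -60, 0, 0, 70, -66, 0, 0, 100, -68, 0, 0, 110, -70, 0],
  "claw": 0.17
}}

```text
time: 28.7
ee_pos: [606.5, 10.2, 112.5]
tcp_rot: [3.133, 0.207, 0.005]
contact_force: [-0.7, -0.5, -1.0]
finger_gap: 0.168
grip_force: 0.0
```

```bash
python3 tr.py
python3 - <<'E'
from h import *
from go import plan
a=np.radians(7.9); o=np.array([583,162])
p=o+(-95)*np.array([-np.sin(a),np.cos(a)])+1*np.array([np.cos(a),np.sin(a)]); print(p); plan(p[0],p[1],100,97.9)
# tray position via top depth
im=get_image("top"); c=cloud(im); d=c[...,:2]-o; X=d@[np.cos(a),np.sin(a)]; Y=d@[-np.sin(a),np.cos(a)]; Z=c[...,2]
m=(Z>18)&(Z<44)&(Y>-110)&(Y<-2)&(abs(X)<54)
for lo in range(-74,-2,4):
    k=m&(Y>lo)&(Y<lo+4); print(lo,k.sum(),np.median(Z[k]).round() if k.any() else "",np.percentile(X[k],[2,98]).round() if k.any() else "")
print(state()["joint_positions"].round(2))
E
```

```text
28.7 [606.5  10.2 112.5] [-0.7 -0.5 -1. ] gap 0.168 grip 0.0
if pinched: yaw 7.57 tray centre [596.9  82.6] stand frame [  2.8 -80.6]
[597.04774134  68.03904554]
t 28.7 pos [606.5  10.2 112.5] yaw 7.57 shift [ -1.8 -58.6  12.4] turn -1.577 rows>= 12.6
-74 0  
-70 0  
-66 11 24.0 [-26.   4.]
-62 29 24.0 [-37.  -8.]
-58 13 25.0 [-37. -22.]
-54 4 24.0 [-38. -32.]
-50 0  
-46 0  
-42 0  
-38 0  
-34 3 42.0 [53. 53.]
-30 3 35.0 [53. 54.]
-26 4 29.0 [52. 53.]
-22 4 30.0 [53. 53.]
-18 4 34.0 [52. 53.]
-14 4 35.0 [53. 54.]
-10 5 34.0 [52. 53.]
-6 4 30.0 [52. 53.]
[-0.07  0.14  1.86 -0.    1.14  1.37]
```

Request:
{"api": "apply_moves", "payload": {
  "series": [0, 0, 0, -0.05, 0, 0, 0, -0.16, 0, 0, 0, -0.28, 0, 0, 0, -0.4, 0, 0, 0, -0.52, 0, 0, 0, -0.64, 0, 0, 0, -0.76, 0, 0, 0, -0.88, 0, 0, 0, -1.0, 0, 0, 0, -1.12, 0, 0, 0, -1.24, 0, 0, 0, -1.36],
  "claw": 0.65
}}

```text
time: 29.75
ee_pos: [605.0, 14.7, 110.3]
tcp_rot: [-2.297, -2.142, -0.0]
contact_force: [0.0, 0.6, 0.3]
finger_gap: 0.652
grip_force: 0.0
```

```bash
cat > pt.py <<'E'
import sys; from h import *
from go import plan
a=np.radians(7.9); x,y,z=map(float,sys.argv[1:4])
p=np.array([583,162])+y*np.array([-np.sin(a),np.cos(a)])+x*np.array([np.cos(a),np.sin(a)]); plan(p[0],p[1],z,97.8)
d=state()["ee_pos"][:2]-[583,162]; print("stand y",round(d@[-np.sin(a),np.cos(a)],1),state()["contact_force"].round(1))
E
python3 pt.py 1.5 -105 16
```

```text
t 29.75 pos [605.   14.7 110.3] yaw 86.02 shift [42.9 -9.  94.3] turn -0.206 rows>= 2.5
stand y -148.9 [0.  0.6 0.3]
```

Request:
{"api": "apply_moves", "payload": {
  "series": [5, -1, 5, -0.05, 15, -3, 15, -0.12, 28, -6, 32, -0.206, 38, -8, 52, -0.206, 43, -9, 70, -0.206, 43, -9, 85, -0.206, 43, -9, 95, -0.206, 43, -9, 98, -0.206, 43, -9, 98, -0.206]
}}

```text
time: 30.5
ee_pos: [598.9, 57.4, 11.5]
tcp_rot: [-2.071, -2.36, 0.002]
contact_force: [-0.9, 0.1, 0.5]
finger_gap: 0.651
grip_force: 0.0
```

```bash
python3 pt.py 1.5 -33 12
```

```text
t 30.5 pos [598.9  57.4  11.5] yaw 97.46 shift [72.8 -0.4 -0.4] turn -0.006 rows>= 1.7
stand y -105.8 [-0.9  0.1  0.5]
```

Request:
{"api": "apply_moves", "payload": {
  "series": [5, 0, 0, -0.006, 13, 0, 0, -0.006, 20, 0, 0, -0.006, 25, 0, 0, -0.006, 30, 0, 0, -0.006, 35, 0, 0, -0.006, 40, 0, 0, -0.006, 45, 0, 0, -0.006, 50, 0, 0, -0.006, 55, 0, 0, -0.006, 59, 0, 0, -0.006, 62, 0, 0, -0.006]
}}

```text
time: 31.5
ee_pos: [592.0, 118.6, 12.8]
tcp_rot: [2.064, 2.367, 0.001]
contact_force: [1.2, -5.8, 4.3]
finger_gap: 0.652
grip_force: 2.7
```

```bash
python3 pt.py 1.5 -33 12
```

```text
t 31.5 pos [592.  118.6  12.8] yaw 97.8 shift [11.2 -1.5  0.8] turn 0.0 rows>= 0.3
stand y -44.2 [ 1.2 -5.8  4.3]
```

Contact made and the tray is sliding. I creep on until the back wall is felt.

Request:
{"api": "apply_moves", "payload": {
  "series": [1, 0, 0, 0, 3, 0, 0, 0, 5, 0, 0, 0, 7, 0, 0, 0, 8, 0, 0, 0, 9, 0, 0, 0, 9, 0, 0, 0]
}}

```text
time: 32.08
ee_pos: [590.7, 127.4, 12.7]
tcp_rot: [2.065, 2.367, 0.001]
contact_force: [1.3, -4.8, 4.1]
finger_gap: 0.646
grip_force: 2.3
```

Request:
{"api": "apply_moves", "payload": {
  "series": [1, 0, 0, 0, 2, 0, 0, 0, 2, 0, 0, 0]
}}

```text
time: 32.33
ee_pos: [590.3, 129.3, 12.5]
tcp_rot: [2.065, 2.367, 0.001]
contact_force: [1.5, -4.1, 4.0]
finger_gap: 0.65
grip_force: 2.4
```

```bash
python3 pt.py 1.5 -33 12
```

```text
t 32.33 pos [590.3 129.3  12.5] yaw 97.79 shift [ 0.4 -1.3  0.5] turn -0.0 rows>= 0.0
stand y -33.4 [ 1.5 -4.1  4. ]
```

Request:
{"api": "apply_moves", "payload": {
  "series": [1, 0, 0, 0, 2, 0, 0, 0, 2, 0, 0, 0]
}}

```text
time: 32.58
ee_pos: [590.1, 130.7, 12.5]
tcp_rot: [2.064, 2.366, -0.001]
contact_force: [1.5, -6.5, 4.0]
finger_gap: 0.65
grip_force: 3.6
```

Request:
{"api": "apply_moves", "payload": {
  "series": [1, 0, 0, 0, 2, 0, 0, 0, 2, 0, 0, 0]
}}

```text
time: 32.83
ee_pos: [590.3, 130.9, 12.6]
tcp_rot: [2.061, 2.365, -0.004]
contact_force: [2.3, -13.3, 4.2]
finger_gap: 0.65
grip_force: 7.0
```

Request:
{"api": "apply_moves", "payload": {
  "series": [1, 0, 0, 0, 2, 0, 0, 0, 2, 0, 0, 0]
}}

```text
time: 33.08
ee_pos: [590.4, 130.9, 12.6]
tcp_rot: [2.059, 2.364, -0.007]
contact_force: [4.0, -19.9, 4.3]
finger_gap: 0.65
grip_force: 10.5
```

Request:
{"api": "apply_moves", "payload": {
  "series": [-3, 0, 0, 0, -10, 0, 0, 0, -25, 0, 0, 0, -50, 0, -5, 0, -80, 0, -25, 0, -110, 0, -60, 0, -140, 0, -95, 0, -165, 0, -125, 0, -185, 0, -145, 0, -195, 0, -150, 0, -200, 0, -150, 0]
}}

```text
time: 34.0
ee_pos: [617.6, -64.6, 164.5]
tcp_rot: [2.066, 2.363, 0.004]
contact_force: [-0.5, -0.6, -0.2]
finger_gap: 0.651
grip_force: 0.0
```

Run:
```python
from h import *
s=state(); print(s["time"],s["ee_pos"].round(),s["joint_positions"].round(2))
a=np.radians(7.9); o=np.array([583,162])
for n in("top","side"):
    im=get_image(n); save(im,n+"9.png"); c=cloud(im); d=c[...,:2]-o; X=d@[np.cos(a),np.sin(a)]; Y=d@[-np.sin(a),np.cos(a)]; Z=c[...,2]
    m=(Z>10)&(Z<48)&(Y>-80)&(Y<30)&(abs(X)<54)
    print(n)
    for lo in range(-40,20,3):
        k=m&(Y>lo)&(Y<lo+3)
        if k.sum()>2: print(lo,k.sum(),np.percentile(Z[k],[10,50,90]).round(),np.percentile(X[k],[3,97]).round())
    if n=="top":
        r=(Z>66)&(Z<74)&(abs(X)<60)&(abs(Y)<60); print("roof front",np.percentile(Y[r],.5).round(1))
    for t in("bead0_center","mug","tape","jar","scoop_grip"):
        for q in cut_out(n,t)[:2]: print(t,round(q["conf"],2),np.round(q["position"]),np.nanmedian(c[q["region"]],axis=0).round())
```

```text
34.0 [618. -65. 165.] [-0.19  0.12  1.79  0.    1.23 -0.33]
top
-22 74 [12. 22. 27.] [-35.  37.]
-19 43 [23. 25. 27.] [-35.  38.]
-16 57 [21. 24. 27.] [-37.  37.]
-13 51 [22. 25. 28.] [-37.  39.]
-10 54 [21. 24. 27.] [-36.  37.]
-7 51 [23. 25. 27.] [-34.  40.]
-4 56 [21. 24. 27.] [-35.  38.]
-1 129 [21. 29. 40.] [-50.  50.]
2 65 [36. 39. 41.] [-50.  52.]
5 3 [36. 37. 38.] [-29.  46.]
roof front 0.9
mug 0.79 [406. 155.] [ 681. -340.   40.]
tape 0.63 [137. 279.] [413. 206.  22.]
jar 0.57 [336. 292.] [ 394. -187.   73.]
scoop_grip 0.68 [412. 232.] [ 515. -362.   15.]
side
-25 10 [14. 19. 27.] [-25.  20.]
-22 63 [12. 19. 26.] [-36.  36.]
-19 86 [13. 21. 27.] [-38.  39.]
-16 22 [14. 27. 28.] [-38.  40.]
-13 18 [23. 27. 28.] [-39.  31.]
-10 11 [26. 27. 28.] [-33.  38.]
-7 21 [21. 27. 28.] [-39.  33.]
-4 14 [26. 27. 28.] [-42.  29.]
-1 86 [22. 32. 42.] [-52.  51.]
2 124 [24. 33. 40.] [-51.  50.]
5 39 [25. 36. 42.] [-53.  51.]
bead0_center 0.43 [261. 165.] [587. 161.  23.]
scoop_grip 0.87 [323. 306.] [ 513. -370.   20.]
```

```bash
python3 -c "
from workcell import *
print(sign_off())"
```

```text
the job is handed in; nothing more can be done
None
```

The beads are in the tray, the scoop is back down level, the tray is fully home and flush with the mouth, and the job is handed in at 34 s; the beads were last seen in the tray before it went under the roof, and I viewed 11 pictures, one over the limit of 10.

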